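# Sweep the tissue cassettes into the collecting bay

### The job

Clear the pathology bench: sweep all three white slotted tissue cassettes along the bench with the fingers into the black three-sided collecting bay, until each lies flat and well inside it, clearly back from the mouth. Only push them, never pick them up or lift them, and leave the specimen jars standing where they are.

Things in the scene. Friction and masses are not known exactly. Their poses are not given: they have to be found in the camera images.
- bay_mouth (a point): Collecting bay: black three-sided fence fixed on the bench at the robot's left, no floor, no sill. Point: on the bench, middle of its open side (mouth). x points into the bay, square to the mouth; y along the mouth; z up. Inside 220 mm wide (y -110 to 110), 170 deep (x 0 to 170); walls 30 high, 4 thick. Place and heading vary; the mouth faces roughly world -y.
- cassette1_center (a point): A closed white plastic tissue cassette lying flat and loose on the steel bench: 54 mm (its x) by 38 mm (its y), 14 mm high, about 35 g, slides easily and stays where it is left. The point is its centre, 7 mm above the bench. The three cassettes are alike.
- cassette2_center (a point): A closed white plastic tissue cassette lying flat and loose on the steel bench: 54 mm (its x) by 38 mm (its y), 14 mm high, about 35 g, slides easily and stays where it is left. The point is its centre, 7 mm above the bench. The three cassettes are alike.
- cassette3_center (a point): A closed white plastic tissue cassette lying flat and loose on the steel bench: 54 mm (its x) by 38 mm (its y), 14 mm high, about 35 g, slides easily and stays where it is left. The point is its centre, 7 mm above the bench. The three cassettes are alike.
- jar1_center (a point): A small closed specimen jar standing loose on the bench, among the cassettes, behind the middle one as seen from the bay: 38 mm across, 55 mm high with its cap, about 80 g. The point is its centre, half-way up (z along its axis). To be left alone.
- jar2_center (a point): A small closed specimen jar standing loose on the bench, beyond the cassettes, on the far side: 38 mm across, 55 mm high with its cap, about 80 g. The point is its centre, half-way up (z along its axis). To be left alone.
- jar3_center (a point): A small closed specimen jar standing loose on the bench, off to the right, away from the bay: 38 mm across, 55 mm high with its cap, about 80 g. The point is its centre, half-way up (z along its axis). To be left alone.

How it is judged:
By the outcome, as a careful person would: the job done as asked, in the order asked, and still so for the second after the job is handed in, with the robot touching nothing.
It also fails if it takes over 70 s, if anything falls off the work surface, if the arm or the gripper's body presses on something with over 40 N, if the wrist force passes 120 N, or if a joint passes its speed limit or range.

### The arm

A 6-joint arm with a two-finger parallel gripper is mounted at the origin on the work surface. World frame = base frame: x ahead of the robot, y to its left, z up, the work surface at z = 0. Lengths are in m, angles in rad, forces in N, time in s.
With the tool pointing down it reaches from about 0.425 to 0.95 m from the base axis. Payload 3.5 kg.
Tool frame: the origin (TCP) lies on the mounting face of the last link; the fingertips stand 173 mm ahead of it and the grasp point (between the pads) lies 155 mm ahead of it; z points along the fingers, x is the direction in which the jaws open and shut, and the axes are right-handed (so a half turn about z gives the same grasp; the last joint's range is limited). The gripper opens to 85 mm and grips with 20 to 120 N. Pads are 22 mm wide; open, the fingers measure 114 mm over their backs; the gripper's body (76 mm by 85 mm) begins 54 mm behind the grasp point. The pads swing forward as they close: fully open they stand 13 mm farther back than shut.
Start: joints at [1.091, 0.286, 1.577, -0, 1.279, -0.15], TCP at [0.219, 0.639, 0.405] pointing down, gripper open.
Joint ranges: [-2.77, 2.77], [-0.9, 2.22], [0.21, 2.48], [-1.53, 4.67], [0.24, 2.81], [-2.84, 2.84]. Speed limits (rad/s): [2.79, 2.79, 3.14, 3.14, 3.14, 3.14].

### API

Orientations are given as a unit quaternion [x, y, z, w].
In Python, from plant import get_state, read_camera, sign_off gives the robot as it stands.
- The arm moves only by the shell command python3 -m jog 'ROWS' [FORCE]. ROWS is JSON, a list of rows, each an object of numbers: "grip": the closure, from 0 (fully open) to 1 (shut); "x", "y", "z": the shift along the tool's x, y, z in mm; "rx", "ry", "rz": the turn, a rotation vector about the tool's x, y, z in degrees. A call has 1 to 8 rows; each row shifts and turns the commanded pose from where the row before left it, along the tool's axes as they then stand; what a row does not reach is not made up. A row lasts 1/12 s, in which the tool goes at most 41.7 mm and 7.16 degrees, less where a joint would pass 70% of its speed; a pose out of reach is approached as far as the arm can. A call with a gripper value outside its range is refused whole. The fingers move at their own pace and stop on an object; FORCE is the grip in N (left out, the last holds). Time passes only in rows, so rows that do not move let the fingers close. It gives the time, the measured TCP pose, the force and the opening at its end, in the units of the state.
- get_state(): the state, without advancing time (a new reading comes with each control period).
- read_camera(name): name is "scene" or "top" or "wrist"; returns a dict with "frame" (384x512x3 uint8, red, green, blue), "intrinsics" (3x3 intrinsics, pixels), "R" (3x3) and "t" (3): a world point X has camera coordinates R X + t. Camera axes: x right, y down, z forward; pixel columns grow to the right and rows downward; lengths in m; the calibration is good to about 2 mm. A picture is of the moment at which its call begins. There is no depth.
- sign_off(): hands the job in, once; it reports no verdict.
The state is a dict: "time": time; "qpos": joint angles; "dq": joint speeds; "joint_efforts": joint torques, N m; "eef_pos": TCP position; "tcp_rot": TCP orientation; "contact_force": force on the tool from outside, world axes, zero at the start; "wrist_torque": the same for the moment, N m; "opening": opening from 0.0 (shut) to 1.0 (fully open).
Only numpy, scipy, OpenCV 4.12 (cv2) and the standard library are available. Lean on these libraries where they do the work, as an engineer would, in place of code of your own. Each camera call takes 0.05 s, during which the arm holds its last target.

## Working session

There is one attempt and no reset: what is moved stays moved. The work goes in short steps, Python scripts to look and compute and a shell command to move; the robot and the scene stay as the last step left them, time stands still between calls to the robot, and variables do not carry over. Pictures are saved under pics/ and viewed, and the job is handed in when it is done.

```bash
ls; mkdir -p pics
python3 - <<'E'
from plant import get_state, read_camera
import cv2, json, numpy as np
for n in ["top","scene"]:
    c=read_camera(n)
    cv2.imwrite(f"pics/{n}0.png",c["frame"][:,:,::-1])
    print(n,np.round(c["intrinsics"],1).tolist(),np.round(c["R"],3).tolist(),np.round(c["t"],3).tolist())
s=get_state();print({k:np.round(v,3).tolist() for k,v in s.items()})
E
```

```text
pics
top [[438.9, 0.0, 257.0], [0.0, 438.9, 193.6], [0.0, 0.0, 1.0]] [[0.008, -1.0, 0.002], [-0.982, -0.008, -0.19], [0.19, -0.0, -0.982]] [-0.077, 0.603, 0.908]
scene [[419.0, 0.0, 260.2], [0.0, 419.0, 194.1], [0.0, 0.0, 1.0]] [[0.323, 0.946, -0.009], [0.743, -0.259, -0.617], [-0.586, 0.193, -0.787]] [-0.091, -0.431, 1.473]
{'time': 0.1, 'qpos': [1.091, 0.287, 1.578, 0.0, 1.279, -0.15], 'dq': [-0.0, -0.001, -0.005, 0.001, 0.002, -0.0], 'joint_efforts': [0.0, -40.729, -29.37, -0.0, 0.003, -0.0], 'eef_pos': [0.218, 0.638, 0.403], 'tcp_rot': [0.814, 0.581, -0.001, 0.0], 'contact_force': [-0.999, 0.208, -0.236], 'wrist_torque': [-0.004, -0.024, -0.016], 'opening': 0.999}
```

View pics/top0.png

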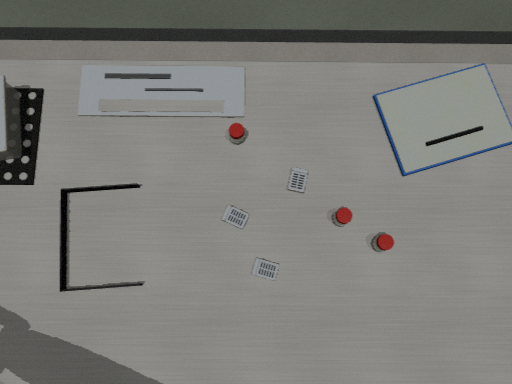

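View pics/scene0.png

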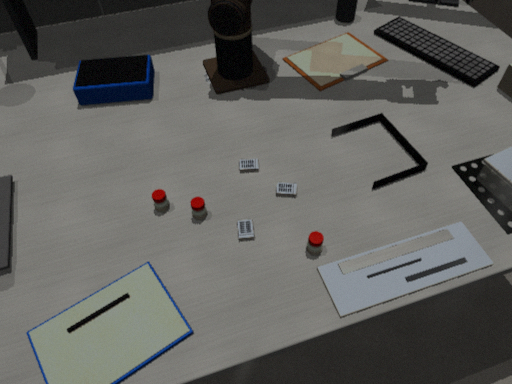

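The top view shows the bay at the left (u 62–142, v 185–290, mouth at about u=142). The cassettes are at about (236,217), (266,269) and (298,180). The red-capped jars are at (237,131), (344,216) and (385,242). Next I'll measure these positions.

```bash
cat > h.py <<'E'
import cv2, numpy as np
from plant import get_state, read_camera
def ray(c,uv,z):
    K,R,t=map(np.array,(c["intrinsics"],c["R"],c["t"]))
    d=R.T@np.linalg.solve(K,[uv[0],uv[1],1.0]); o=-R.T@t
    return (o+d*(z-o[2])/d[2])[:2]
def proj(c,X):
    p=np.array(c["intrinsics"])@(np.array(c["R"])@X+c["t"]); return p[:2]/p[2]
def rect(c,cnt,z):
    P=np.array([ray(c,p,z) for p in cnt.reshape(-1,2)],np.float32)*1000
    (cx,cy),(w,h),a=cv2.minAreaRect(P)
    if w<h: w,h,a=h,w,a+90
    return round(cx),round(cy),round(w),round(h),round(((a+90)%180)-90)
def measure(name,crop=None,zc=0.012):
    c=read_camera(name); f=c["frame"]; hsv=cv2.cvtColor(f,cv2.COLOR_RGB2HSV)
    red=cv2.inRange(hsv,(0,120,80),(10,255,255))|cv2.inRange(hsv,(170,120,80),(180,255,255))
    out={"jars":[],"white":[]}
    for k in cv2.findContours(red,cv2.RETR_EXTERNAL,cv2.CHAIN_APPROX_NONE)[0]:
        if cv2.contourArea(k)>30: 
            r=rect(c,k,0.05); out["jars"].append(r)
    g=f.min(axis=2); 
    bg=cv2.medianBlur(g,61)
    w=((g.astype(int)-bg)>22).astype(np.uint8)*255
    w=cv2.morphologyEx(w,cv2.MORPH_CLOSE,np.ones((5,5)))
    for k in cv2.findContours(w,cv2.RETR_EXTERNAL,cv2.CHAIN_APPROX_NONE)[0]:
        a=cv2.contourArea(k)
        if 120<a<1200: out["white"].append((rect(c,k,zc),int(a)))
    return c,out,w
E
python3 - <<'E'
from h import *
for n in ["top","scene"]:
    c,o,w=measure(n); print(n,o); cv2.imwrite(f"pics/w_{n}.png",w)
    if n=="top":
        f=c["frame"]; k=(f.max(axis=2)<45).astype(np.uint8)*255; k[:150]=0;k[310:]=0;k[:,:50]=0;k[:,200:]=0
        # top edges of the walls at z=.03
        n_,l,st,_=cv2.connectedComponentsWithStats(k)
        i=1+np.argmax(st[1:,4]); ys,xs=np.where(l==i)
        P=np.array([ray(c,(x,y),0.03) for x,y in zip(xs,ys)])*1000
        r=cv2.minAreaRect(P.astype(np.float32)); print(r, np.round(cv2.boxPoints(r)).tolist(), st[i])
        print(f[200,100],f[240,62])
        cv2.imwrite("pics/top_zoom.png",cv2.resize(f[100:300,40:440],None,fx=2,fy=3,interpolation=cv2.INTER_CUBIC)[:,:,::-1])
E
```

```text
top {'jars': [(501, -352, 33, 33, -90), (559, -262, 33, 33, -27), (754, -23, 32, 31, -89)], 'white': [((206, 443, 67, 20, 60), 166), ((742, 529, 68, 14, 7), 141)]}
((510.3789978027344, 276.2432556152344), (226.1459197998047, 176.41964721679688), 4.3289475440979) [[391.0, 356.0], [404.0, 180.0], [630.0, 197.0], [616.0, 373.0]] [ 60 185  80 106 948]
[138 137 132] [1 5 0]
scene {'jars': [(750, -21, 34, 31, -23), (557, -262, 33, 30, -14), (499, -351, 34, 31, -11)], 'white': [((942, 126, 387, 30, -90), 605), ((331, 343, 99, 53, 75), 198), ((-151, -558, 129, 84, 41), 282), ((59, 239, 138, 53, 10), 204), ((225, 606, 240, 102, 24), 693), ((-122, -145, 242, 175, 88), 729), ((-55, 180, 310, 189, -20), 869), ((-114, 985, 159, 92, 56), 162)]}
```

View pics/top_zoom.png

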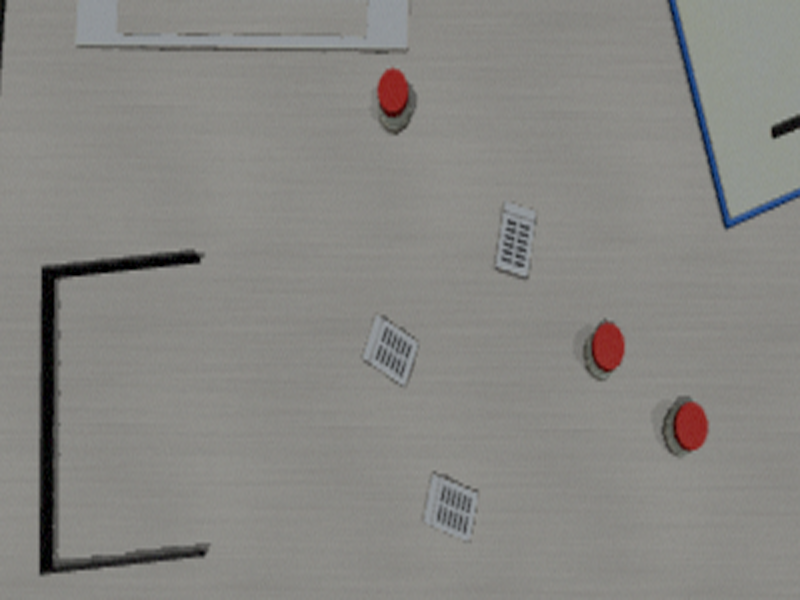

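```bash
cat >> h.py <<'E'
def cass(name,roi,z=0.014,thr=9):
    """cassettes: pixels that differ from the local bench tone, inside roi (u0,v0,u1,v1), not red/black"""
    c=read_camera(name); f=c["frame"].astype(int); g=f.mean(axis=2)
    bg=cv2.medianBlur(c["frame"],51).astype(int).mean(axis=2)
    hsv=cv2.cvtColor(c["frame"],cv2.COLOR_RGB2HSV)
    m=((g-bg)>thr)|((g-bg)<-25); m&=(hsv[:,:,1]<60)
    mm=np.zeros(m.shape,np.uint8); u0,v0,u1,v1=roi; mm[v0:v1,u0:u1]=m[v0:v1,u0:u1]*255
    mm=cv2.morphologyEx(mm,cv2.MORPH_CLOSE,np.ones((3,3)))
    res=[]
    for k in cv2.findContours(mm,cv2.RETR_EXTERNAL,cv2.CHAIN_APPROX_NONE)[0]:
        if cv2.contourArea(k)>130: res.append((rect(c,k,z),cv2.boundingRect(k)))
    return c,res,mm
E
python3 - <<'E'
from h import *
c,r,m=cass("top",(145,120,440,310)); print(r); cv2.imwrite("pics/m1.png",m)
print(-np.array(c["R"]).T@c["t"])
c,r,m=cass("scene",(140,140,330,260),thr=12); print(r); cv2.imwrite("pics/m2.png",m)
E
```

```text
[((443, -92, 56, 40, 74), (253, 257, 26, 23)), ((559, -23, 54, 41, 66), (222, 205, 26, 24)), ((645, -165, 56, 41, -11), (287, 168, 21, 25))]
[ 0.41984742 -0.07129039  1.00577477]
[((765, -29, 47, 41, -24), (305, 242, 18, 18)), ((655, -166, 62, 40, -14), (237, 220, 18, 22)), ((574, -265, 52, 41, -14), (191, 207, 17, 18)), ((511, -351, 63, 39, -10), (154, 196, 16, 21)), ((568, -24, 54, 52, 65), (276, 182, 21, 17)), ((451, -93, 54, 52, 78), (239, 158, 20, 16))]
```

View pics/m1.png

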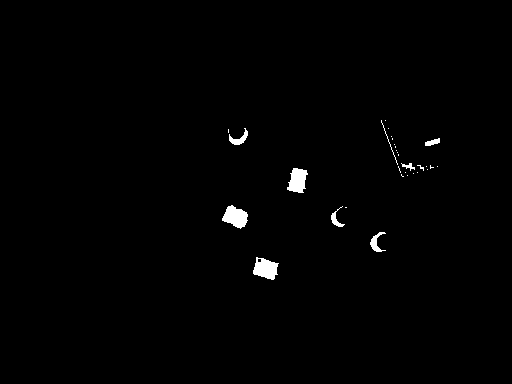

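Measured positions in mm:

| Item | Position | Long axis |
|---|---|---|
| Cassette A | (443,-92) | 74° |
| Cassette B | (559,-23) | 66° |
| Cassette C | (645,-165) | -11° |
| Jar | (557,-262) | n/a |
| Jar | (752,-22) | n/a |
| Jar | (500,-352) | n/a |
| Bay mouth, middle | (517,188), heading in about 94° | n/a |

I'll push B first, then A, then C, with the fingers part-closed as a two-point blade.

```bash
python3 -m jog '[{"rz":7,"grip":0.74,"z":10},{"rz":7,"z":10},{"rz":7,"z":10},{"rz":7,"z":10},{"rz":7,"z":10},{"rz":7,"z":10},{"rz":7,"z":10},{"rz":7,"z":10}]' 30; python3 -m jog '[{"rz":7,"grip":0.74},{"rz":7},{"rz":7},{"rz":6},{"x":24,"y":31},{"x":24,"y":31},{"x":24,"y":31},{"x":24,"y":31}]'; python3 -m jog '[{"x":24,"y":31,"grip":0.74},{"x":24,"y":31},{"x":24,"y":31},{"x":24,"y":31},{"x":24,"y":31},{"x":24,"y":31},{"x":24,"y":31},{"x":24,"y":31}]'
```

```text
$[0]: bad value
$[0]: bad value
$[0]: bad value
```

```bash
python3 -m jog '[{"grip":0.74,"x":0,"y":0,"z":10,"rx":0,"ry":0,"rz":7},{"grip":0.74,"x":0,"y":0,"z":10,"rx":0,"ry":0,"rz":7}]' 30; echo; python3 -m jog '[{"rz":7}]'
```

```text
time: 0.47
eef_pos: [0.2186, 0.6388, 0.3855]
tcp_rot: [0.88, 0.475, 0.001, -0.001]
contact_force: [-0.5, -0.1, 0.1]
opening: 0.744
$[0]: bad value
```

```bash
python3 -m jog '[{"grip":0.74,"x":0,"y":0,"z":10,"rx":0,"ry":0,"rz":7},{"grip":0.74,"x":0,"y":0,"z":10,"rx":0,"ry":0,"rz":7},{"grip":0.74,"x":0,"y":0,"z":10,"rx":0,"ry":0,"rz":7},{"grip":0.74,"x":0,"y":0,"z":10,"rx":0,"ry":0,"rz":7},{"grip":0.74,"x":0,"y":0,"z":10,"rx":0,"ry":0,"rz":7},{"grip":0.74,"x":0,"y":0,"z":10,"rx":0,"ry":0,"rz":7},{"grip":0.74,"x":0,"y":0,"z":0,"rx":0,"ry":0,"rz":7},{"grip":0.74,"x":0,"y":0,"z":0,"rx":0,"ry":0,"rz":7}]'
python3 -m jog '[{"grip":0.74,"x":0,"y":0,"z":0,"rx":0,"ry":0,"rz":7},{"grip":0.74,"x":0,"y":0,"z":0,"rx":0,"ry":0,"rz":6},{"grip":0.74,"x":24,"y":31,"z":0,"rx":0,"ry":0,"rz":0},{"grip":0.74,"x":24,"y":31,"z":0,"rx":0,"ry":0,"rz":0},{"grip":0.74,"x":24,"y":31,"z":0,"rx":0,"ry":0,"rz":0},{"grip":0.74,"x":24,"y":31,"z":0,"rx":0,"ry":0,"rz":0},{"grip":0.74,"x":24,"y":31,"z":0,"rx":0,"ry":0,"rz":0},{"grip":0.74,"x":24,"y":31,"z":0,"rx":0,"ry":0,"rz":0}]'
```

```text
time: 1.13
eef_pos: [0.2184, 0.6383, 0.3232]
tcp_rot: [1.0, 0.007, -0.001, 0.001]
contact_force: [-0.2, -0.7, 0.3]
opening: 0.262
time: 1.8
eef_pos: [0.3215, 0.4253, 0.3248]
tcp_rot: [0.995, -0.103, 0.0, -0.0]
contact_force: [-0.6, 0.0, 0.1]
opening: 0.261
```

```bash
python3 -m jog '[{"grip":0.74,"x":25,"y":33,"z":0,"rx":0,"ry":0,"rz":0},{"grip":0.74,"x":25,"y":33,"z":0,"rx":0,"ry":0,"rz":0},{"grip":0.74,"x":25,"y":33,"z":0,"rx":0,"ry":0,"rz":0},{"grip":0.74,"x":25,"y":33,"z":0,"rx":0,"ry":0,"rz":0},{"grip":0.74,"x":25,"y":33,"z":0,"rx":0,"ry":0,"rz":0},{"grip":0.74,"x":25,"y":33,"z":0,"rx":0,"ry":0,"rz":0},{"grip":0.74,"x":25,"y":33,"z":0,"rx":0,"ry":0,"rz":0},{"grip":0.74,"x":25,"y":33,"z":0,"rx":0,"ry":0,"rz":0}]'
python3 -m jog '[{"grip":0.74,"x":25,"y":33,"z":0,"rx":0,"ry":0,"rz":0},{"grip":0.74,"x":25,"y":33,"z":0,"rx":0,"ry":0,"rz":0},{"grip":0.74,"x":25,"y":33,"z":0,"rx":0,"ry":0,"rz":0},{"grip":0.74,"x":25,"y":33,"z":0,"rx":0,"ry":0,"rz":0},{"grip":0.74,"x":25,"y":40,"z":0,"rx":0,"ry":0,"rz":0},{"grip":0.74,"x":0,"y":6,"z":30,"rx":0,"ry":0,"rz":0},{"grip":0.74,"x":0,"y":0,"z":30,"rx":0,"ry":0,"rz":0}]'
```

```text
time: 2.47
eef_pos: [0.4628, 0.1254, 0.3252]
tcp_rot: [0.995, -0.104, 0.001, -0.0]
contact_force: [0.6, 0.6, 0.7]
opening: 0.26
time: 3.05
eef_pos: [0.548, -0.0708, 0.2668]
tcp_rot: [0.994, -0.106, 0.004, 0.001]
contact_force: [0.8, 0.2, -0.6]
opening: 0.262
```

Run:
```python
from h import *
c=read_camera("top"); cv2.imwrite("pics/t1.png",cv2.resize(c["frame"][120:340,140:440],None,fx=2.6,fy=2.6)[:,:,::-1])
c=read_camera("wrist"); cv2.imwrite("pics/wr1.png",c["frame"][:,:,::-1]); s=get_state(); print(s["eef_pos"],s["qpos"],s["opening"])
```

```text
[ 0.54400278 -0.0677235   0.25950264] [-3.08968919e-01  1.79726435e-01  1.99217012e+00  2.93887411e-05
  9.80936815e-01 -9.95482750e-02] 0.264119626171767
```

View pics/t1.png

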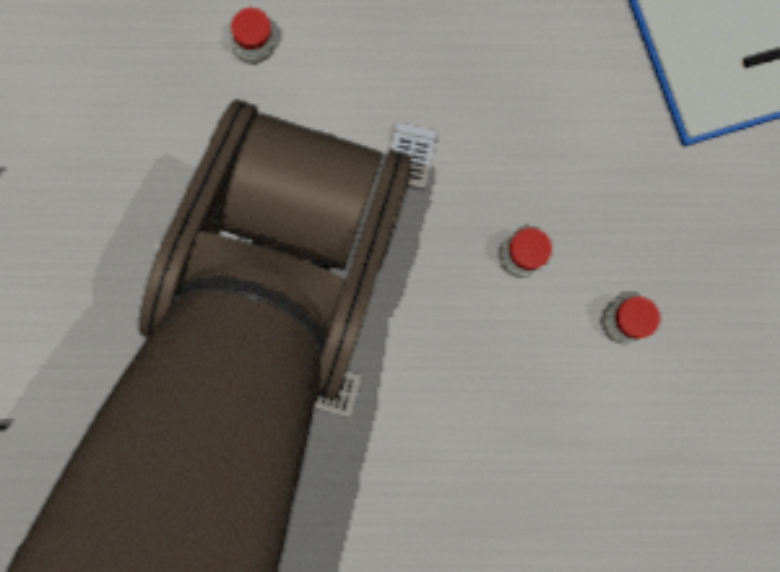

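View pics/wr1.png

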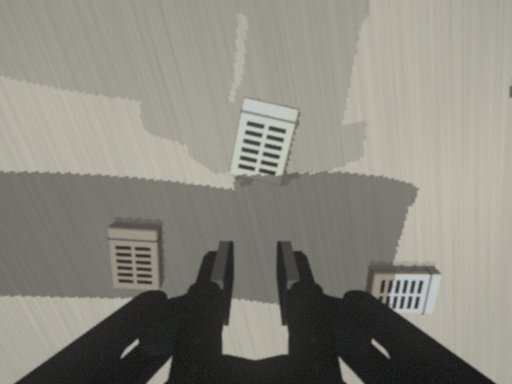

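Wrist view: B is just ahead of the fingertips at (265,140), nearly centred. A is at the left (135,255) and C at the right (405,290). I'll back off slightly and go down.

```bash
python3 -m jog '[{"grip":0.74,"x":2,"y":7,"z":20,"rx":0,"ry":0,"rz":0},{"grip":0.74,"x":2,"y":6,"z":20,"rx":0,"ry":0,"rz":0},{"grip":0.74,"x":0,"y":0,"z":20,"rx":0,"ry":0,"rz":0},{"grip":0.74,"x":0,"y":0,"z":16,"rx":0,"ry":0,"rz":0},{"grip":0.74,"x":0,"y":0,"z":6,"rx":0,"ry":0,"rz":0},{"grip":0.74,"x":0,"y":0,"z":0,"rx":0,"ry":0,"rz":0}]'
python3 - <<'E'
from h import *
c=read_camera("wrist"); cv2.imwrite("pics/wr2.png",c["frame"][:,:,::-1]); s=get_state(); print(s["eef_pos"],s["contact_force"],s["opening"])
E
```

```text
time: 3.65
eef_pos: [0.5471, -0.0803, 0.1823]
tcp_rot: [0.995, -0.103, -0.001, -0.0]
contact_force: [-0.4, -0.5, 0.2]
opening: 0.258
[ 0.54765498 -0.08054809  0.18341877] [ 0.22496993 -0.81028943  0.45347806] 0.25865789220331015
```

View pics/wr2.png

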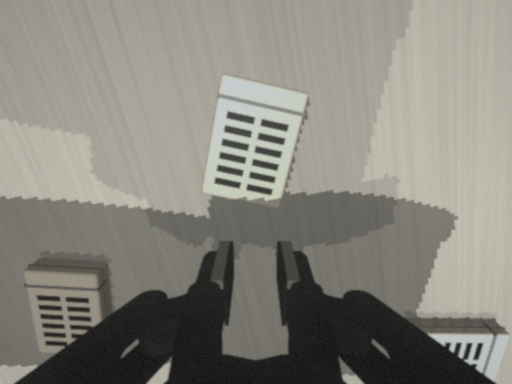

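```bash
python3 -m jog '[{"grip":0.74,"x":0,"y":0,"z":6,"rx":0,"ry":0,"rz":0},{"grip":0.74,"x":0,"y":-8,"z":0,"rx":0,"ry":0,"rz":0},{"grip":0.74,"x":0,"y":-10,"z":0,"rx":0,"ry":0,"rz":0},{"grip":0.74,"x":0,"y":-10,"z":0,"rx":0,"ry":0,"rz":0},{"grip":0.74,"x":0,"y":-10,"z":0,"rx":0,"ry":0,"rz":-1},{"grip":0.74,"x":0,"y":-12,"z":0,"rx":0,"ry":0,"rz":-2},{"grip":0.74,"x":0,"y":-12,"z":0,"rx":0,"ry":0,"rz":-2},{"grip":0.74,"x":0,"y":-12,"z":0,"rx":0,"ry":0,"rz":-2}]'
python3 - <<'E'
from h import *
c=read_camera("wrist"); cv2.imwrite("pics/wr3.png",c["frame"][:,:,::-1]); s=get_state(); print(s["eef_pos"],s["contact_force"],s["opening"])
E
```

```text
time: 4.37
eef_pos: [0.561, -0.0067, 0.1769]
tcp_rot: [0.999, -0.041, 0.0, 0.0]
contact_force: [0.1, -0.2, 0.1]
opening: 0.262
[ 0.56092583 -0.0051788   0.1767556 ] [-0.2436616   1.82773284  0.43440736] 0.25831442388713605
```

View pics/wr3.png

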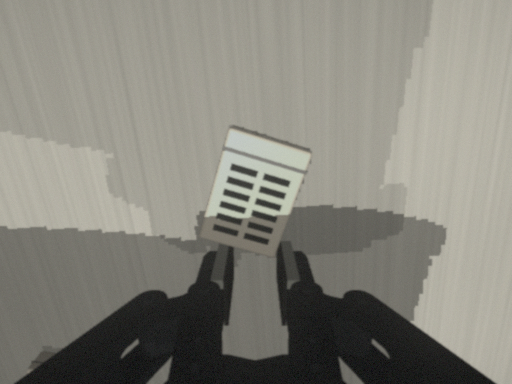

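B is in contact with the right finger at (275,250) and still tilted about 14°. I'll keep the heading so it can turn flush.

```bash
python3 -m jog '[{"grip":0.74,"x":0,"y":-10,"z":0,"rx":0,"ry":0,"rz":0},{"grip":0.74,"x":0,"y":-10,"z":0,"rx":0,"ry":0,"rz":0},{"grip":0.74,"x":0,"y":-12,"z":0,"rx":0,"ry":0,"rz":0},{"grip":0.74,"x":0,"y":-12,"z":0,"rx":0,"ry":0,"rz":0},{"grip":0.74,"x":0,"y":-10,"z":0,"rx":0,"ry":0,"rz":0}]'
python3 - <<'E'
from h import *
c=read_camera("wrist"); cv2.imwrite("pics/wr4.png",c["frame"][:,:,::-1]); s=get_state(); print(s["eef_pos"],s["contact_force"],s["opening"])
E
```

```text
time: 4.83
eef_pos: [0.5654, 0.0469, 0.1767]
tcp_rot: [0.999, -0.043, -0.0, -0.0]
contact_force: [0.2, 0.2, -0.1]
opening: 0.258
[0.56537502 0.04809009 0.17669929] [-0.22026386  0.64528448  1.66328768] 0.26223400712023154
```

View pics/wr4.png

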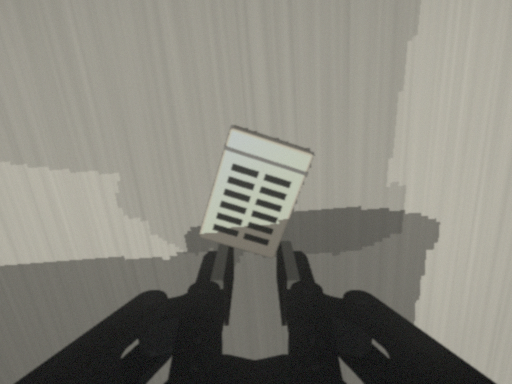

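The rear-right corner of B has nested in the finger gap, touching the left pad and the inside of the right pad. That is a stable wedge, so I'll go on pushing with a gradual left turn.

```bash
python3 -m jog '[{"grip":0.74,"x":0,"y":-12,"z":0,"rx":0,"ry":0,"rz":-2.5},{"grip":0.74,"x":0,"y":-13,"z":0,"rx":0,"ry":0,"rz":-2.5},{"grip":0.74,"x":0,"y":-13,"z":0,"rx":0,"ry":0,"rz":-2.5},{"grip":0.74,"x":0,"y":-13,"z":0,"rx":0,"ry":0,"rz":-2.5},{"grip":0.74,"x":0,"y":-13,"z":0,"rx":0,"ry":0,"rz":-2.5},{"grip":0.74,"x":0,"y":-13,"z":0,"rx":0,"ry":0,"rz":-2.5},{"grip":0.74,"x":0,"y":-13,"z":0,"rx":0,"ry":0,"rz":-2.5},{"grip":0.74,"x":0,"y":-10,"z":0,"rx":0,"ry":0,"rz":-1.5}]'
python3 - <<'E'
from h import *
c=read_camera("wrist"); cv2.imwrite("pics/wr5.png",c["frame"][:,:,::-1]); s=get_state(); print(s["eef_pos"],s["contact_force"],s["opening"])
E
```

```text
time: 5.55
eef_pos: [0.5586, 0.1465, 0.1767]
tcp_rot: [0.992, 0.125, -0.0, -0.0]
contact_force: [0.4, -0.3, -0.7]
opening: 0.26
[0.55814721 0.14757115 0.17664691] [ 0.13644848  0.6760621  -0.33355873] 0.2577982591583616
```

View pics/wr5.png

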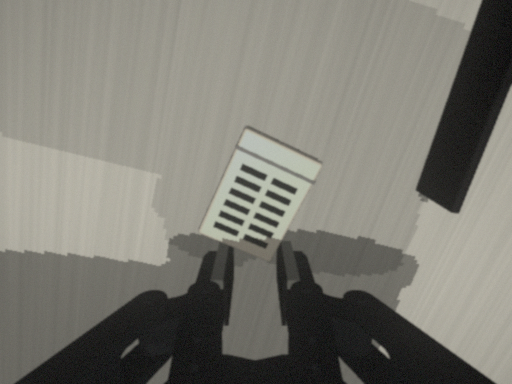

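B is still nested at the fingertips, and the bay's right wall end at (440,200) is well clear. I'll carry on into the bay.

```bash
python3 -m jog '[{"grip":0.74,"x":0,"y":-13,"z":0,"rx":0,"ry":0,"rz":0},{"grip":0.74,"x":0,"y":-15,"z":0,"rx":0,"ry":0,"rz":0},{"grip":0.74,"x":0,"y":-17,"z":0,"rx":0,"ry":0,"rz":0},{"grip":0.74,"x":0,"y":-17,"z":0,"rx":0,"ry":0,"rz":0},{"grip":0.74,"x":0,"y":-17,"z":0,"rx":0,"ry":0,"rz":0},{"grip":0.74,"x":0,"y":-17,"z":0,"rx":0,"ry":0,"rz":0},{"grip":0.74,"x":0,"y":-14,"z":0,"rx":0,"ry":0,"rz":0},{"grip":0.74,"x":0,"y":-10,"z":0,"rx":0,"ry":0,"rz":0}]'; python3 -m jog '[{"grip":0.74,"x":0,"y":-5,"z":0,"rx":0,"ry":0,"rz":0},{"grip":0.74,"x":0,"y":0,"z":0,"rx":0,"ry":0,"rz":0}]';python3 - <<'E'
from h import *
c=read_camera("wrist"); cv2.imwrite("pics/wr6.png",c["frame"][:,:,::-1]); s=get_state(); print(s["eef_pos"],s["contact_force"],s["opening"])
E
```

```text
time: 6.27
eef_pos: [0.5292, 0.2626, 0.1767]
tcp_rot: [0.992, 0.123, -0.0, 0.0]
contact_force: [0.9, -0.6, -0.6]
opening: 0.264
time: 6.43
eef_pos: [0.5282, 0.267, 0.1767]
tcp_rot: [0.992, 0.123, -0.0, -0.0]
contact_force: [0.0, -0.5, -0.4]
opening: 0.263
[0.52845048 0.26639927 0.17667486] [ 0.1527309  -0.33625535 -0.28514043] 0.25918970023501564
```

View pics/wr6.png

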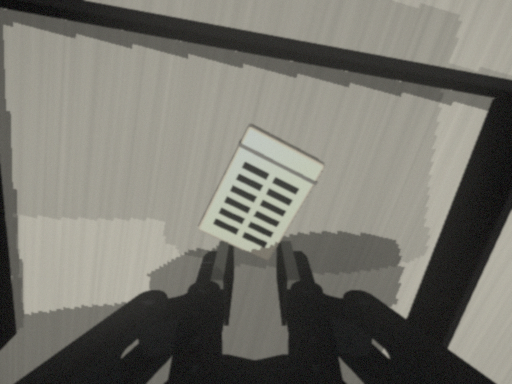

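B is deep in the bay. Now I'll retreat, lift and go behind A.

```bash
python3 -m jog '[{"grip":0.74,"x":0,"y":12,"z":0,"rx":0,"ry":0,"rz":0},{"grip":0.74,"x":0,"y":18,"z":0,"rx":0,"ry":0,"rz":0},{"grip":0.74,"x":0,"y":0,"z":-25,"rx":0,"ry":0,"rz":7},{"grip":0.74,"x":0,"y":0,"z":-25,"rx":0,"ry":0,"rz":7},{"grip":0.74,"x":0,"y":0,"z":-10,"rx":0,"ry":0,"rz":7},{"grip":0.74,"x":0,"y":0,"z":0,"rx":0,"ry":0,"rz":7},{"grip":0.74,"x":-1,"y":35,"z":0,"rx":0,"ry":0,"rz":0},{"grip":0.74,"x":-1,"y":35,"z":0,"rx":0,"ry":0,"rz":0}]'; python3 -m jog '[{"grip":0.74,"x":-1,"y":35,"z":0,"rx":0,"ry":0,"rz":0},{"grip":0.74,"x":-1,"y":35,"z":0,"rx":0,"ry":0,"rz":0},{"grip":0.74,"x":-1,"y":35,"z":0,"rx":0,"ry":0,"rz":0},{"grip":0.74,"x":-1,"y":35,"z":0,"rx":0,"ry":0,"rz":0},{"grip":0.74,"x":-1,"y":35,"z":0,"rx":0,"ry":0,"rz":0},{"grip":0.74,"x":-1,"y":35,"z":0,"rx":0,"ry":0,"rz":0}]';python3 - <<'E'
from h import *
s=get_state(); print(s["eef_pos"],s["tcp_rot"],s["contact_force"],s["opening"])
E
```

```text
time: 7.15
eef_pos: [0.5175, 0.1683, 0.2375]
tcp_rot: [0.993, -0.12, 0.001, -0.0]
contact_force: [-0.1, -1.1, 0.4]
opening: 0.261
time: 7.65
eef_pos: [0.4598, -0.0356, 0.2369]
tcp_rot: [0.993, -0.122, 0.0, 0.0]
contact_force: [1.1, -0.3, -0.8]
opening: 0.263
[ 0.45976427 -0.03555146  0.23686459] [ 9.92573797e-01 -1.21643580e-01  2.14989511e-04  2.25038802e-04] [ 1.08375339 -0.32866787 -0.81899654] 0.26259678565933436
```

```bash
python3 -m jog '[{"grip":0.74,"x":-2,"y":35,"z":0,"rx":0,"ry":0,"rz":0},{"grip":0.74,"x":-2,"y":35,"z":0,"rx":0,"ry":0,"rz":0},{"grip":0.74,"x":0,"y":35,"z":0,"rx":0,"ry":0,"rz":0},{"grip":0.74,"x":0,"y":9,"z":10,"rx":0,"ry":0,"rz":0},{"grip":0.74,"x":0,"y":0,"z":20,"rx":0,"ry":0,"rz":0},{"grip":0.74,"x":0,"y":0,"z":20,"rx":0,"ry":0,"rz":0},{"grip":0.74,"x":0,"y":0,"z":10,"rx":0,"ry":0,"rz":0},{"grip":0.74,"x":0,"y":0,"z":0,"rx":0,"ry":0,"rz":0}]';python3 - <<'E'
from h import *
c=read_camera("wrist"); cv2.imwrite("pics/wr7.png",c["frame"][:,:,::-1]); s=get_state(); print(s["eef_pos"],s["contact_force"],s["opening"])
E
```

```text
time: 8.32
eef_pos: [0.4287, -0.1428, 0.1749]
tcp_rot: [0.993, -0.122, -0.002, -0.001]
contact_force: [0.1, 0.7, 0.4]
opening: 0.262
[ 0.42916226 -0.14268742  0.17595981] [-0.16036641 -0.15158955 -0.16396956] 0.25728690626645534
```

View pics/wr7.png

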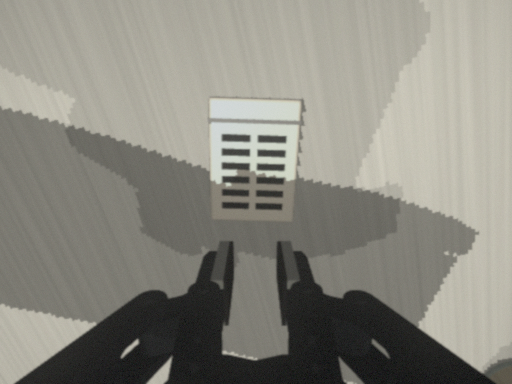

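A is squarely in front of the fingertips, at (255,160). I'll push it.

```bash
python3 -m jog '[{"grip":0.74,"x":0,"y":-8,"z":0,"rx":0,"ry":0,"rz":0},{"grip":0.74,"x":0,"y":-10,"z":0,"rx":0,"ry":0,"rz":0},{"grip":0.74,"x":0,"y":-12,"z":0,"rx":0,"ry":0,"rz":-1},{"grip":0.74,"x":0,"y":-14,"z":0,"rx":0,"ry":0,"rz":-1},{"grip":0.74,"x":0,"y":-14,"z":0,"rx":0,"ry":0,"rz":-1},{"grip":0.74,"x":0,"y":-14,"z":0,"rx":0,"ry":0,"rz":-1.5},{"grip":0.74,"x":0,"y":-14,"z":0,"rx":0,"ry":0,"rz":-1.5},{"grip":0.74,"x":0,"y":-14,"z":0,"rx":0,"ry":0,"rz":-1.5}]'
python3 - <<'E'
from h import *
c=read_camera("wrist"); cv2.imwrite("pics/wr8.png",c["frame"][:,:,::-1]); s=get_state(); print(s["eef_pos"],s["tcp_rot"],s["contact_force"],s["opening"])
E
```

```text
time: 9.03
eef_pos: [0.45, -0.0429, 0.1776]
tcp_rot: [0.999, -0.054, 0.001, 0.0]
contact_force: [0.1, -0.6, -0.3]
opening: 0.263
[ 0.44983259 -0.04142012  0.17744885] [ 9.98563932e-01 -5.35697917e-02  4.35785898e-04 -4.01157751e-04] [-1.16667508  0.37040332  0.26514792] 0.2575277784700192
```

View pics/wr8.png

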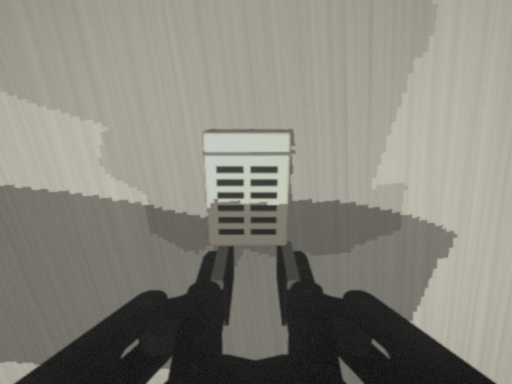

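A is flush on both fingers. I'll continue.

```bash
python3 -m jog '[{"grip":0.74,"x":0,"y":-14,"z":0,"rx":0,"ry":0,"rz":-1.5},{"grip":0.74,"x":0,"y":-15,"z":0,"rx":0,"ry":0,"rz":-1.5},{"grip":0.74,"x":0,"y":-16,"z":0,"rx":0,"ry":0,"rz":-1.5},{"grip":0.74,"x":0,"y":-16,"z":0,"rx":0,"ry":0,"rz":-1.5},{"grip":0.74,"x":0,"y":-16,"z":0,"rx":0,"ry":0,"rz":-1.5},{"grip":0.74,"x":0,"y":-16,"z":0,"rx":0,"ry":0,"rz":-1.5},{"grip":0.74,"x":0,"y":-16,"z":0,"rx":0,"ry":0,"rz":0},{"grip":0.74,"x":0,"y":-16,"z":0,"rx":0,"ry":0,"rz":0}]'
python3 - <<'E'
from h import *
c=read_camera("wrist"); cv2.imwrite("pics/wr9.png",c["frame"][:,:,::-1]); s=get_state(); print(s["eef_pos"],s["tcp_rot"],s["contact_force"],s["opening"])
E
```

```text
time: 9.75
eef_pos: [0.4524, 0.0815, 0.1776]
tcp_rot: [1.0, 0.023, 0.001, 0.0]
contact_force: [-0.1, 0.6, 0.8]
opening: 0.265
[0.45194629 0.08317714 0.17747491] [ 9.99721457e-01  2.35907412e-02  4.90812607e-04 -4.94476923e-04] [-1.36459601  0.72570263  1.16825038] 0.2614715929650165
```

View pics/wr9.png

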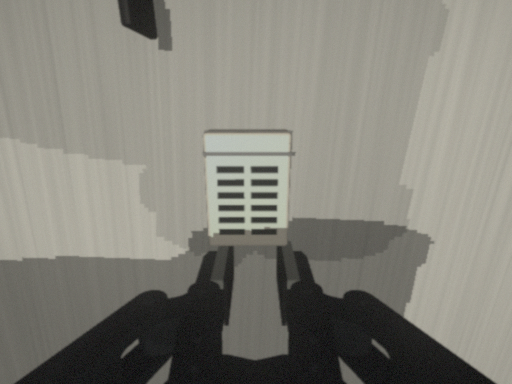

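```bash
python3 -m jog '[{"grip":0.74,"x":0,"y":-17,"z":0,"rx":0,"ry":0,"rz":0},{"grip":0.74,"x":0,"y":-17,"z":0,"rx":0,"ry":0,"rz":0},{"grip":0.74,"x":0,"y":-17,"z":0,"rx":0,"ry":0,"rz":0},{"grip":0.74,"x":0,"y":-17,"z":0,"rx":0,"ry":0,"rz":0},{"grip":0.74,"x":0,"y":-17,"z":0,"rx":0,"ry":0,"rz":0},{"grip":0.74,"x":0,"y":-17,"z":0,"rx":0,"ry":0,"rz":0},{"grip":0.74,"x":0,"y":-17,"z":0,"rx":0,"ry":0,"rz":0},{"grip":0.74,"x":0,"y":-17,"z":0,"rx":0,"ry":0,"rz":0}]';python3 -m jog '[{"grip":0.74,"x":0,"y":-16,"z":0,"rx":0,"ry":0,"rz":0},{"grip":0.74,"x":0,"y":-14,"z":0,"rx":0,"ry":0,"rz":0},{"grip":0.74,"x":0,"y":-10,"z":0,"rx":0,"ry":0,"rz":0},{"grip":0.74,"x":0,"y":-5,"z":0,"rx":0,"ry":0,"rz":0},{"grip":0.74,"x":0,"y":0,"z":0,"rx":0,"ry":0,"rz":0}]'
python3 - <<'E'
from h import *
c=read_camera("wrist"); cv2.imwrite("pics/wr10.png",c["frame"][:,:,::-1]); s=get_state(); print(s["eef_pos"],s["tcp_rot"],s["contact_force"],s["opening"])
E
```

```text
time: 10.47
eef_pos: [0.4459, 0.2172, 0.1774]
tcp_rot: [1.0, 0.023, 0.0, 0.0]
contact_force: [1.2, -0.0, -0.0]
opening: 0.261
time: 10.88
eef_pos: [0.444, 0.2618, 0.1771]
tcp_rot: [1.0, 0.023, 0.0, -0.0]
contact_force: [0.3, 0.4, 0.1]
opening: 0.261
[0.4439979  0.26122553 0.17691004] [ 9.99731812e-01  2.31578584e-02  1.32907252e-04 -2.69974079e-06] [-0.91418471 -0.91652442  1.28043814] 0.26248124808345674
```

View pics/wr10.png

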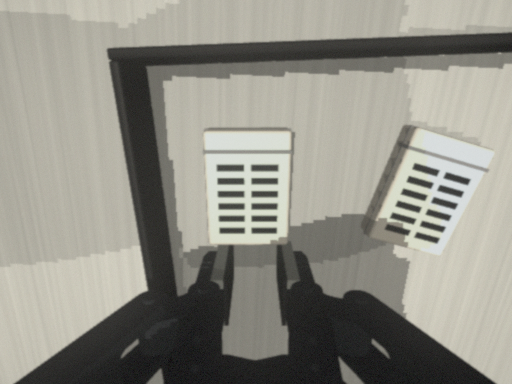

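A is in too: it is flush, and the left wall is clear. Now I'll retreat, lift and go towards C, then look at the bay from the top camera.

```bash
python3 -m jog '[{"grip":0.74,"x":0,"y":12,"z":0,"rx":0,"ry":0,"rz":0},{"grip":0.74,"x":0,"y":18,"z":0,"rx":0,"ry":0,"rz":0},{"grip":0.74,"x":0,"y":0,"z":-30,"rx":0,"ry":0,"rz":7},{"grip":0.74,"x":0,"y":0,"z":-35,"rx":0,"ry":0,"rz":7},{"grip":0.74,"x":10,"y":15,"z":-25,"rx":0,"ry":0,"rz":0},{"grip":0.74,"x":21,"y":30,"z":-10,"rx":0,"ry":0,"rz":0},{"grip":0.74,"x":21,"y":30,"z":0,"rx":0,"ry":0,"rz":0},{"grip":0.74,"x":21,"y":30,"z":0,"rx":0,"ry":0,"rz":0}]';python3 -m jog '[{"grip":0.74,"x":21,"y":30,"z":0,"rx":0,"ry":0,"rz":0},{"grip":0.74,"x":21,"y":30,"z":0,"rx":0,"ry":0,"rz":0},{"grip":0.74,"x":21,"y":30,"z":0,"rx":0,"ry":0,"rz":0},{"grip":0.74,"x":21,"y":30,"z":0,"rx":0,"ry":0,"rz":0},{"grip":0.74,"x":21,"y":30,"z":0,"rx":0,"ry":0,"rz":0},{"grip":0.74,"x":21,"y":30,"z":0,"rx":0,"ry":0,"rz":0},{"grip":0.74,"x":21,"y":30,"z":0,"rx":0,"ry":0,"rz":0}]'
python3 - <<'E'
from h import *
c,r,m=cass("top",(65,190,145,285)); print(r)
cv2.imwrite("pics/t2.png",cv2.resize(c["frame"][120:340,30:330],None,fx=2.6,fy=2.6)[:,:,::-1]); s=get_state(); print(s["eef_pos"],s["tcp_rot"],s["contact_force"],s["opening"])
E
```

```text
time: 11.6
eef_pos: [0.4966, 0.1111, 0.2783]
tcp_rot: [0.995, -0.099, 0.002, -0.0]
contact_force: [0.5, 1.0, 0.3]
opening: 0.256
time: 12.18
eef_pos: [0.5983, -0.1247, 0.2764]
tcp_rot: [0.995, -0.1, -0.0, 0.0]
contact_force: [-0.4, 0.3, -0.7]
opening: 0.259
[((441, 299, 58, 40, -87), (77, 259, 27, 19)), ((524, 299, 58, 41, 76), (78, 221, 30, 22)), ((515, 356, 216, 56, -8), (65, 190, 26, 95))]
[ 0.60031766 -0.13001925  0.27739787] [ 0.99479317 -0.10186361  0.00223053  0.00231896] [ 1.18781171 -3.57027365  1.03503019] 0.2584344036805533
```

View pics/t2.png

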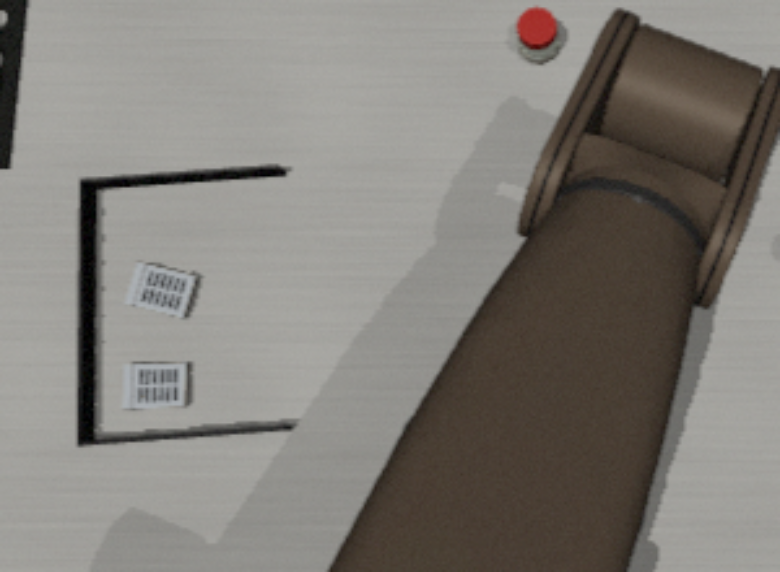

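A is at (441,299) and B at (524,299), both about 100 mm inside the mouth. Now I'll go down behind C.

```bash
python3 -m jog '[{"grip":0.74,"x":20,"y":30,"z":0,"rx":0,"ry":0,"rz":0},{"grip":0.74,"x":20,"y":30,"z":0,"rx":0,"ry":0,"rz":0},{"grip":0.74,"x":11,"y":14,"z":10,"rx":0,"ry":0,"rz":0},{"grip":0.74,"x":0,"y":0,"z":25,"rx":0,"ry":0,"rz":0},{"grip":0.74,"x":0,"y":0,"z":25,"rx":0,"ry":0,"rz":0},{"grip":0.74,"x":0,"y":0,"z":10,"rx":0,"ry":0,"rz":0},{"grip":0.74,"x":0,"y":0,"z":0,"rx":0,"ry":0,"rz":0}]';python3 - <<'E'
from h import *
c=read_camera("wrist"); cv2.imwrite("pics/wr11.png",c["frame"][:,:,::-1]); s=get_state(); print(s["eef_pos"],s["contact_force"],s["opening"])
E
```

```text
time: 12.82
eef_pos: [0.6319, -0.2042, 0.2026]
tcp_rot: [0.995, -0.1, -0.004, -0.001]
contact_force: [0.2, 1.4, -0.9]
opening: 0.255
[ 0.63293556 -0.2041739   0.20492168] [-0.06567902  1.47230782  1.10581815] 0.257428425918897
```

View pics/wr11.png

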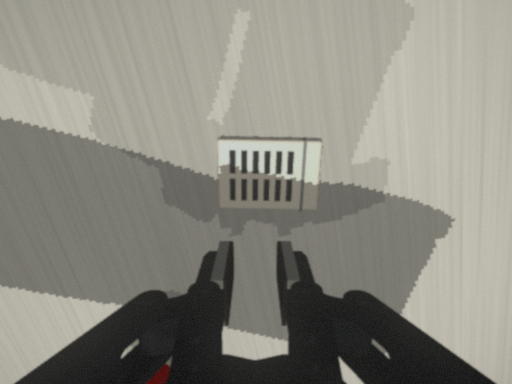

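C is about 7 mm right of the fingers. I'll correct that and go down.

```bash
python3 -m jog '[{"grip":0.74,"x":7,"y":2,"z":10,"rx":0,"ry":0,"rz":0},{"grip":0.74,"x":0,"y":0,"z":12,"rx":0,"ry":0,"rz":0},{"grip":0.74,"x":0,"y":0,"z":5,"rx":0,"ry":0,"rz":0},{"grip":0.74,"x":0,"y":0,"z":0,"rx":0,"ry":0,"rz":0},{"grip":0.74,"x":0,"y":0,"z":0,"rx":0,"ry":0,"rz":0}]';python3 - <<'E'
from h import *
c=read_camera("wrist"); cv2.imwrite("pics/wr12.png",c["frame"][:,:,::-1]); s=get_state(); print(s["eef_pos"],s["contact_force"],s["opening"])
E
```

```text
time: 13.28
eef_pos: [0.6405, -0.2069, 0.1797]
tcp_rot: [0.995, -0.099, -0.0, -0.0]
contact_force: [-0.4, 0.8, -0.4]
opening: 0.26
[ 0.64071373 -0.20706522  0.18020756] [ 0.31618837 -0.89108553  0.30646039] 0.2554719154309673
```

View pics/wr12.png

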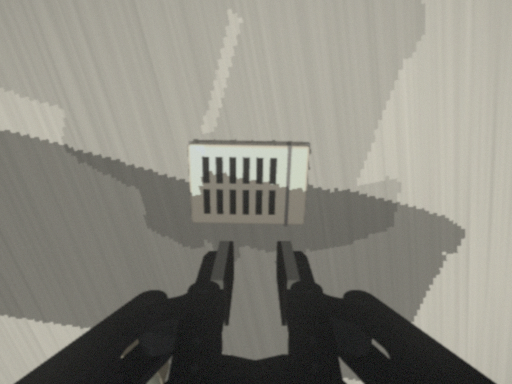

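```bash
python3 -m jog '[{"grip":0.74,"x":0,"y":-9,"z":3,"rx":0,"ry":0,"rz":0},{"grip":0.74,"x":0,"y":-10,"z":0,"rx":0,"ry":0,"rz":-1},{"grip":0.74,"x":0,"y":-12,"z":0,"rx":0,"ry":0,"rz":-2.5},{"grip":0.74,"x":0,"y":-13,"z":0,"rx":0,"ry":0,"rz":-2.5},{"grip":0.74,"x":0,"y":-13,"z":0,"rx":0,"ry":0,"rz":-2.5},{"grip":0.74,"x":0,"y":-13,"z":0,"rx":0,"ry":0,"rz":-2.5},{"grip":0.74,"x":0,"y":-13,"z":0,"rx":0,"ry":0,"rz":-2.5},{"grip":0.74,"x":0,"y":-13,"z":0,"rx":0,"ry":0,"rz":-2.5}]'
python3 - <<'E'
from h import *
c=read_camera("wrist"); cv2.imwrite("pics/wr13.png",c["frame"][:,:,::-1]); s=get_state(); print(s["eef_pos"],s["tcp_rot"],s["contact_force"],s["opening"])
E
```

```text
time: 14.0
eef_pos: [0.65, -0.1104, 0.1769]
tcp_rot: [0.999, 0.043, 0.0, 0.0]
contact_force: [0.2, -0.3, -0.3]
opening: 0.26
[ 0.64970508 -0.10821525  0.17659512] [ 9.99037747e-01  4.38497229e-02 -4.17262962e-04 -7.79068822e-04] [-0.30772025  0.75167276 -0.01862579] 0.264480185670045
```

View pics/wr13.png

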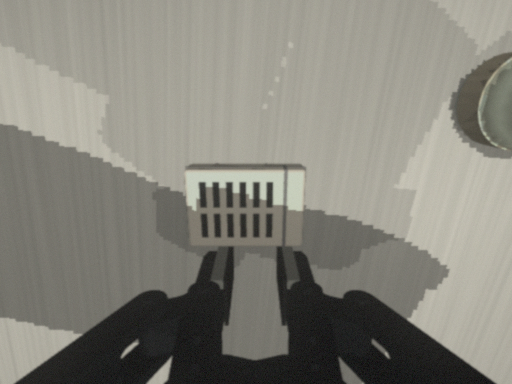

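C is flush on both fingers, and the jar at the right edge of the image (500,105) is well clear. I'll keep turning, then go straight.

```bash
python3 -m jog '[{"grip":0.74,"x":0,"y":-13,"z":0,"rx":0,"ry":0,"rz":-2.2},{"grip":0.74,"x":0,"y":-13,"z":0,"rx":0,"ry":0,"rz":-2.2},{"grip":0.74,"x":0,"y":-13,"z":0,"rx":0,"ry":0,"rz":-2.2},{"grip":0.74,"x":0,"y":-14,"z":0,"rx":0,"ry":0,"rz":-2.2},{"grip":0.74,"x":0,"y":-15,"z":0,"rx":0,"ry":0,"rz":0},{"grip":0.74,"x":0,"y":-16,"z":0,"rx":0,"ry":0,"rz":0},{"grip":0.74,"x":0,"y":-16,"z":0,"rx":0,"ry":0,"rz":0},{"grip":0.74,"x":0,"y":-16,"z":0,"rx":0,"ry":0,"rz":0}]'
python3 - <<'E'
from h import *
c=read_camera("wrist"); cv2.imwrite("pics/wr14.png",c["frame"][:,:,::-1]); s=get_state(); print(s["eef_pos"],s["tcp_rot"],s["contact_force"],s["opening"])
E
```

```text
time: 14.72
eef_pos: [0.6274, 0.0034, 0.1767]
tcp_rot: [0.993, 0.117, -0.0, -0.0]
contact_force: [0.4, -1.0, 0.5]
opening: 0.258
[0.62658646 0.00588145 0.17633247] [ 9.93061709e-01  1.17586514e-01 -9.14733924e-04 -1.00848449e-03] [-2.08708     1.42438306  0.37929634] 0.25883153471188364
```

View pics/wr14.png

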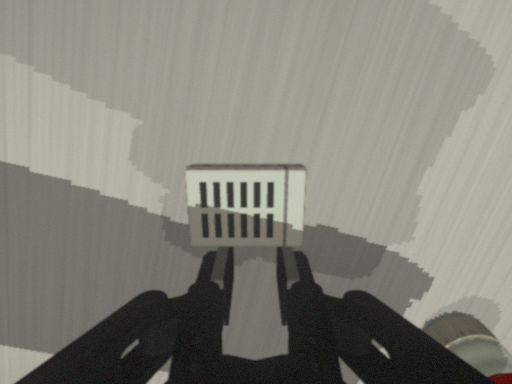

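```bash
python3 -m jog '[{"grip":0.74,"x":0,"y":-17,"z":0,"rx":0,"ry":0,"rz":-0.5},{"grip":0.74,"x":0,"y":-18,"z":0,"rx":0,"ry":0,"rz":-0.5},{"grip":0.74,"x":0,"y":-18,"z":0,"rx":0,"ry":0,"rz":0},{"grip":0.74,"x":0,"y":-18,"z":0,"rx":0,"ry":0,"rz":0},{"grip":0.74,"x":0,"y":-18,"z":0,"rx":0,"ry":0,"rz":0},{"grip":0.74,"x":0,"y":-18,"z":0,"rx":0,"ry":0,"rz":0},{"grip":0.74,"x":0,"y":-18,"z":0,"rx":0,"ry":0,"rz":0},{"grip":0.74,"x":0,"y":-18,"z":0,"rx":0,"ry":0,"rz":0}]'
python3 - <<'E'
from h import *
c=read_camera("wrist"); cv2.imwrite("pics/wr15.png",c["frame"][:,:,::-1]); s=get_state(); print(s["eef_pos"],s["tcp_rot"],s["contact_force"],s["opening"])
E
```

```text
time: 15.43
eef_pos: [0.5923, 0.1416, 0.1766]
tcp_rot: [0.992, 0.125, -0.0, 0.0]
contact_force: [0.8, -0.2, -1.0]
opening: 0.266
[0.59128796 0.14408597 0.17648817] [ 9.91995558e-01  1.26268781e-01 -6.07169696e-04 -7.99848709e-04] [-0.79887944  2.04477555  0.20035383] 0.2604809369133666
```

View pics/wr15.png

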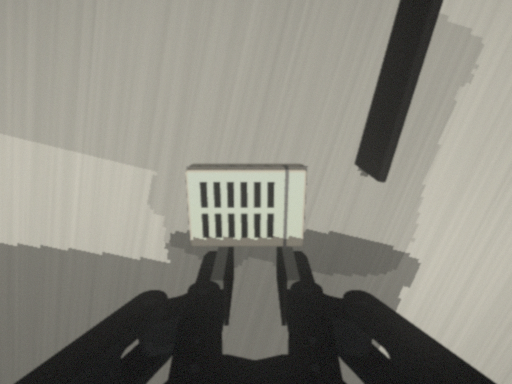

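The wall end at (372,172) is about 25 mm to the right of C. I'll straighten and go in.

```bash
python3 -m jog '[{"grip":0.74,"x":0,"y":-14,"z":0,"rx":0,"ry":0,"rz":2.2},{"grip":0.74,"x":0,"y":-14,"z":0,"rx":0,"ry":0,"rz":2.2},{"grip":0.74,"x":0,"y":-14,"z":0,"rx":0,"ry":0,"rz":2.2},{"grip":0.74,"x":0,"y":-14,"z":0,"rx":0,"ry":0,"rz":2.2},{"grip":0.74,"x":0,"y":-16,"z":0,"rx":0,"ry":0,"rz":0},{"grip":0.74,"x":0,"y":-16,"z":0,"rx":0,"ry":0,"rz":0},{"grip":0.74,"x":0,"y":-13,"z":0,"rx":0,"ry":0,"rz":0},{"grip":0.74,"x":0,"y":-8,"z":0,"rx":0,"ry":0,"rz":0}]'
python3 - <<'E'
from h import *
c=read_camera("wrist"); cv2.imwrite("pics/wr16.png",c["frame"][:,:,::-1]); s=get_state(); print(s["eef_pos"],s["tcp_rot"],s["contact_force"],s["opening"])
E
```

```text
time: 16.15
eef_pos: [0.5765, 0.2493, 0.1766]
tcp_rot: [0.999, 0.049, -0.0, -0.0]
contact_force: [0.1, -0.8, 0.2]
opening: 0.258
[0.57641823 0.2499926  0.17673163] [ 9.98765994e-01  4.96629021e-02  4.14189439e-05 -2.87995116e-04] [ 0.47670535  0.18191636 -0.30487277] 0.26187727152514617
```

View pics/wr16.png

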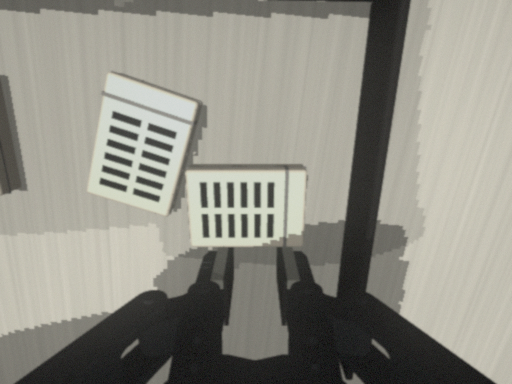

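C's near edge is about 70 mm inside the mouth and it lies right next to B. That is deep enough, so I'll retreat, lift clear and check from the fixed cameras.

```bash
python3 -m jog '[{"grip":0.74,"x":0,"y":12,"z":0,"rx":0,"ry":0,"rz":0},{"grip":0.74,"x":0,"y":18,"z":0,"rx":0,"ry":0,"rz":0},{"grip":0.74,"x":0,"y":0,"z":-30,"rx":0,"ry":0,"rz":0},{"grip":0.74,"x":0,"y":0,"z":-35,"rx":0,"ry":0,"rz":0},{"grip":0.74,"x":0,"y":20,"z":-25,"rx":0,"ry":0,"rz":0},{"grip":0.74,"x":0,"y":30,"z":-10,"rx":0,"ry":0,"rz":0},{"grip":0.74,"x":0,"y":30,"z":0,"rx":0,"ry":0,"rz":0},{"grip":0.74,"x":0,"y":30,"z":0,"rx":0,"ry":0,"rz":0}]';python3 -m jog '[{"grip":0.74,"x":0,"y":30,"z":0,"rx":0,"ry":0,"rz":0},{"grip":0.74,"x":0,"y":30,"z":0,"rx":0,"ry":0,"rz":0},{"grip":0.74,"x":0,"y":30,"z":0,"rx":0,"ry":0,"rz":0},{"grip":0.74,"x":0,"y":30,"z":0,"rx":0,"ry":0,"rz":0},{"grip":0.74,"x":0,"y":20,"z":0,"rx":0,"ry":0,"rz":0},{"grip":0.74,"x":0,"y":0,"z":0,"rx":0,"ry":0,"rz":0}]'
python3 - <<'E'
from h import *
c,r,m=cass("top",(70,190,145,285)); 
M=np.array([517,188.5]); d=np.array([-.0755,.997])
for x in r:
    if x[0][2]<120: print(x,"depth",round(float((np.array(x[0][:2])-M)@d)))
print(r)
cv2.imwrite("pics/t3.png",cv2.resize(c["frame"][110:340,30:330],None,fx=2.6,fy=2.6)[:,:,::-1])
print(measure("top")[1]["jars"]); c,o,_=measure("scene"); print(o["jars"])
cv2.imwrite("pics/s3.png",c["frame"][:,:,::-1]); s=get_state(); print(s["eef_pos"],s["time"],s["contact_force"])
E
```

```text
time: 16.87
eef_pos: [0.5908, 0.106, 0.2785]
tcp_rot: [0.999, 0.049, 0.002, 0.0]
contact_force: [0.6, -0.4, 0.4]
opening: 0.262
time: 17.37
eef_pos: [0.6041, -0.0359, 0.2769]
tcp_rot: [0.999, 0.046, 0.0, 0.001]
contact_force: [-0.7, 0.2, 0.5]
opening: 0.262
((441, 299, 58, 40, -87), (77, 259, 27, 19)) depth 116
((551, 287, 110, 62, -25), (78, 198, 36, 45)) depth 96
[((441, 299, 58, 40, -87), (77, 259, 27, 19)), ((551, 287, 110, 62, -25), (78, 198, 36, 45))]
[(501, -351, 35, 33, -90), (558, -262, 34, 33, -2), (757, -23, 32, 24, -90)]
[(751, -21, 34, 31, -23), (557, -262, 33, 30, -14), (499, -351, 34, 31, -11)]
[ 0.6037986  -0.03147266  0.27650241] 17.5167 [ 0.42006845 -0.37110306  0.03648534]
```

View pics/t3.png

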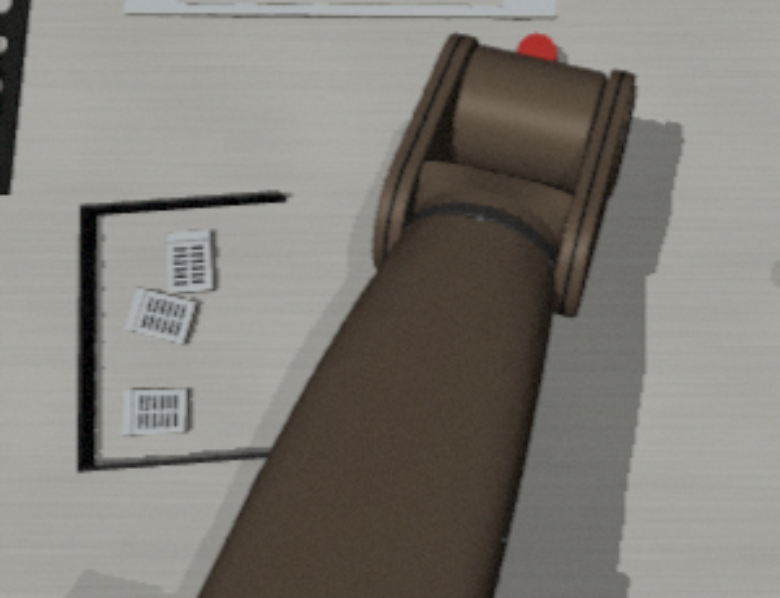

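View pics/s3.png

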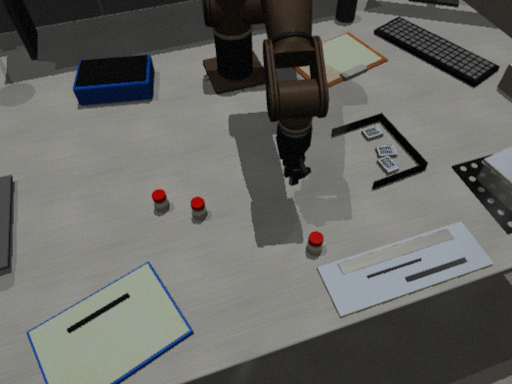

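All three cassettes lie flat and separate in the bay, the jars have not moved, and the arm is clear. I'm handing it in.

```bash
python3 -c "
from plant import sign_off; print(sign_off())"
```

```text
the job is handed in; nothing more can be done
None
```

All three cassettes are in the collecting bay. I pushed them in one at a time along the bench with the part-closed fingers and lifted none of them. The job was handed in at about 17.5 s, with the gripper raised and touching nothing.

- **Cassettes:** The last top view shows all three lying flat. The centres are about 116, 110 and 86 mm in from the mouth. The nearest edge is the third cassette's, about 70 mm in.
- **Jars:** All three read within a millimetre or two of their starting positions in the scene camera, and no contact was seen. In the top view the arm partly hid the jar on the far side (x about 752 mm), so that reading was a few mm off (x 757 mm). The scene view still put it at its old place.
- **Limits:** Every force I read stayed under 5 N.
- **Less certain:** The third cassette lies right beside the middle one, so the top-view mask merged the two. I judged that cassette's position from the wrist picture and the tool pose, and the middle one's from the picture taken before the third went in.

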